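# Run a sample vial in under the sampling pump and press the pump

## Robot

A 6-joint arm with a two-finger parallel gripper is mounted at the origin on the work surface. World frame = base frame: x ahead of the robot, y to its left, z up, the work surface at z = 0. Lengths are in m, angles in rad, forces in N, time in s.
With the tool pointing down it reaches from about 0.3 to 0.875 m from the base axis. Payload 6.4 kg.
Tool frame: the origin (TCP) lies where the fingers leave the gripper's body, on its centre line; the fingertips stand 73 mm ahead of it and the grasp point (between the pads) lies 54 mm ahead of it; z points along the fingers, y is the line along which they close (so a half turn about z gives the same grasp; the last joint's range is limited). The gripper opens to 85 mm and grips with 20 to 120 N. Pads are 22 mm wide; open, the fingers measure 114 mm over their backs; the gripper's body (76 mm by 85 mm) begins 54 mm behind the grasp point. The pads swing forward as they close: fully open they stand 13 mm farther back than shut.
Start: joints at [1.014, 0.181, 1.607, -0, 1.354, -0.206], TCP at [0.198, 0.54, 0.304] pointing down, gripper open.
Joint ranges: [-2.99, 2.99], [-0.89, 2.07], [0.3, 2.58], [-1.14, 4.28], [0, 2.63], [-3.12, 3.12]. Speed limits (rad/s): [2.57, 2.57, 3.01, 3.14, 3.14, 3.14].

## Interface

Orientations are given as a unit quaternion [w, x, y, z].
In Python, from station import r gives the robot as it stands. The module is installed in compiled form; this text tells all that it offers.
- The arm moves only by the tool carry_out, never from a script. Its argument "moves" is a list of rows, each an object with "dp": the shift along the tool's x, y, z in cm, a list of three; "turn": the turn, a rotation vector about the tool's x, y, z in degrees, a list of three; "claw": the closure, from -1 (fully open) to 1 (shut). In form: [{"dp": [tx, ty, tz], "turn": [wx, wy, wz], "claw": claw}, ...]. A call has 1 to 12 rows; each row is the pose to reach, as a shift and turn from the pose commanded when the call began, along the tool's axes at that moment; what a row does not reach only later rows make up. A row lasts 1/8 s, in which the tool goes at most 62.5 mm and 10.7 degrees, less where a joint would pass 70% of its speed; a pose out of reach is approached as far as the arm can. A call with a gripper value outside its range is refused whole. The fingers move at their own pace and stop on an object; "grip_force" is the grip in N (left out, the last holds). Time passes only in rows, so rows that repeat a pose let the fingers close. It gives the time, the measured TCP pose, the force, the opening and the grip force at its end, in the units of the state.
- r.state(): the state, without advancing time (a new reading comes with each control period).
- r.grab_frame(name): name is "side" or "top"; returns a dict with "img" (420x560x3 uint8, blue, green, red), "range_z" (420x560 float32, m along the optical axis (not along the pixel's ray), 0 where there is no reading), "K" (3x3 intrinsics, pixels), "camera_from_world" (4x4, takes a point from world to camera coordinates). Camera axes: x right, y up, looking along -z (the intrinsics and any distortion apply to the point x, -y, -z); pixel columns grow to the right and rows downward; lengths in m; the calibration is good to about 2 mm. A picture is of the moment at which its call begins.
- r.close_job(): hands the job in; it is judged then, once.
Trained networks look in the newest picture that a camera, given by its name, has taken for a name from the list of things; names that differ only in an ending like _2 or _b are one class to them, and where a whole thing is asked for, a point or a joint stands for the part that bears it (a point fixed in the world has none). Each returns a list of dicts, best first, with "p" (0 to 1); they miss things now and then, are a little off and sometimes report something else, mostly with a low value. They report only what shows in the picture. A call takes as long as a camera call. They do not tell look-alikes from the thing itself.
- r.look_for(camera, label): "centre" ([row, column] as shares, 0 to 1, of the picture: columns of its width, rows of its height, amid what is visible of it).
- r.mark_of(camera, label): "centre" ([row, column] as shares, 0 to 1, of the picture: columns of its width, rows of its height: a listed point, or the origin of a listed thing).
The state is a dict: "clock": time; "joints": joint angles; "joint_vel": joint speeds; "effort": joint torques, N m; "tool_pos": TCP position; "tcp_rot": TCP orientation; "wrist_force": force on the tool from outside, world axes, zero at the start; "ft_torque": the same for the moment, N m; "gripper_width": finger opening in m; "gripper_force": force on a finger pad.
Only numpy, scipy, OpenCV 4.12 (cv2) and the standard library are available. Lean on these libraries where they do the work, as an engineer would, in place of code of your own. Each camera call takes 0.05 s, during which the arm holds its last target. There are 200 camera calls.

## Task

Slide the carrier with the short open vial, nose first, along the guides of the sampling stand and under its overhanging pump head until it is fully home against the back stop, and let go of it. Only then press the black plunger on top of the pump head all the way down to its stop and let it spring back up. Keep the vial upright, and leave the carrier with the tall bottle, the brass gas regulator and the jar where they are.

Things in the scene. Friction and masses are not known exactly. Their poses are not given: they have to be found in the camera images.
- vial_carrier: The carrier to use: a loose flat aluminium plate 170 long (x), 56 wide, 8 thick, about 0.2 kg. Origin: centre of its underside; +x points to its nose, z up. The nose end is at x = +85. A clear open vial is fixed on it near the nose, between two cheeks 22 high; an upright black grip stands at the tail.
- vial_mouth (a point): Centre of the mouth of the clear vial (26 in diameter), at (60, 0, 55) mm in the carrier's frame: 55 above the bench.
- vial_grip (a point): Centre of the top of the black grip of the vial's carrier, at (-65, 0, 60) mm in the carrier's frame. The grip is 40 long (x), 14 thick (y), and rises from the plate to 60 above the bench: pinch it across its thickness from above.
- bottle_carrier: The other carrier, to be left alone: same plate, grip and frame, but with a tall closed bottle, 44 in diameter, white cap, 115 high, which does not fit under the pump head.
- stand: Sampling stand, fixed. Origin: on the bench, straight below the nozzle; +x is the way a carrier slides in, z up. White pump head 68 (x) by 112 (y), underside 72, top 116 above the bench, on two legs 30 long (x), 84 apart inside. A carrier that is home has its origin at x = -59, y = 0 here, its +x along this +x, its vial under the nozzle and its grip out in the open at x = -124.
- guide_mouth (a point): Middle of the open front of the guides, on the bench, at x = -110 in the stand's frame. Flared lead-ins narrow from about 80 wide here to 62 at x = -70; from there two straight steel rails, 62 apart inside, run on to x = +50. All are 14 high. The bench between them is bare.
- back_stop (a point): Middle of the foot of the face of the steel back stop (22 high), at x = +26 in the stand's frame; the carrier's nose touches it when home.
- nozzle (a point): Lower tip of the nozzle (10 thick) under the pump head, 65 above the bench.
- plunger (a joint): Travel of the pump plunger: 0 up, 0.014 (m) fully down on its stop; it springs back by itself. Pressing it home takes about 7 N.
- plunger_top (a point): Centre of the top of the plunger's round black head, 36 in diameter, on top of the pump head straight above the stand's origin, 156 above the bench when up; pressed straight down.
- regulator: Bystander: a brass gas regulator with a black knob, 73 high, about 100 long over its ports (y). Origin: centre of its underside.
- jar: Bystander: a jar 54 in diameter, 70 high. Origin: centre of its underside.
Things that resemble listed ones, but are neither listed nor needed, are in the scene too. What is shaped like the stand but brown is not meant.

How it is judged:
By the outcome, as a careful person would: the job done as asked, in the order asked, and still so for the second after the job is handed in, with the robot touching nothing.
It also fails if it takes over 56 s, if anything falls off the work surface, if the arm or the gripper's body presses on something with over 40 N, if the wrist force passes 120 N, or if a joint passes its speed limit or range.

## Working session

There is one attempt and no reset: what is moved stays moved. The work goes in short steps, Python scripts to look and compute and a tool call to move; the robot and the scene stay as the last step left them, time stands still between calls to the robot, and variables do not carry over. Pictures are saved under pics/ and viewed, at most 10 in all, crops included, and the job is handed in when it is done.

Besides the shell and the picture viewer there is one more tool, called after "Request:" as name(argument=value, ...) on one line, values as JSON. carry_out: Moves the arm, as the interface text tells. Its arguments: {"type":"object","properties":{"moves":{"type":"array","items":{"type":"object","properties":{"dp":{"type":"array","items":{"type":"number"}},"turn":{"type":"array","items":{"type":"number"}},"claw":{"type":"number"}}}},"grip_force":{"type":"number"}},"required":["moves"]}

```bash
mkdir -p pics
cat > h.py <<'E'
from station import r
import numpy as np, cv2
def world(f,rc,z=None):
    """pixel (row,col) -> world; by depth, or on plane z"""
    K=f["K"];T=np.linalg.inv(f["camera_from_world"])
    u=np.array([rc[1],rc[0],1.0]);d=np.linalg.inv(K)@u
    d=np.array([d[0],-d[1],-1.0])
    if z is None: s=f["range_z"][int(rc[0]),int(rc[1])]
    else: s=(z-T[2,3])/(T[:3,:3]@d)[2]
    return T[:3,:3]@(d*s)+T[:3,3]
def pix(f,p):
    c=f["camera_from_world"]@np.r_[p,1];q=f["K"]@np.array([c[0],-c[1],-c[2]]);return q[1]/q[2],q[0]/q[2]
E
python3 - <<'E'
from h import *
np.set_printoptions(precision=4,suppress=True)
Z=dict(vial_mouth=.055,vial_grip=.06,vial_carrier=0,bottle_carrier=0,stand=0,guide_mouth=0,back_stop=0,nozzle=.065,plunger_top=.156,regulator=0,jar=0)
for c in("top","side"):
    f=r.grab_frame(c);cv2.imwrite(f"pics/{c}0.png",f["img"])
    print(c,np.linalg.inv(f["camera_from_world"])[:3,3], [k for k in f])
    for n,z in Z.items():
        for d in r.mark_of(c,n)[:3]:
            rc=np.array(d["centre"])*[420,560]
            print(n,round(d["p"],2),rc.round(0),world(f,rc,z))
print(r.state())
E
```

```text
top [0.4235 0.0105 1.1634] ['img', 'range_z', 'K', 'camera_from_world']
vial_mouth 0.79 [184. 380.] [ 0.607  -0.2302  0.055 ]
vial_grip 0.62 [194. 437.] [ 0.5818 -0.3577  0.06  ]
vial_grip 0.53 [261. 396.] [ 0.4312 -0.2592  0.06  ]
vial_grip 0.53 [214. 138.] [0.5476 0.3265 0.06  ]
vial_carrier 0.71 [194. 400.] [ 0.5921 -0.2893  0.    ]
bottle_carrier 0.89 [261. 395.] [ 0.4313 -0.27    0.    ]
stand 0.97 [216. 154.] [0.5481 0.3046 0.    ]
stand 0.57 [300. 148.] [0.3489 0.3175 0.    ]
stand 0.15 [217. 144.] [0.5462 0.328  0.    ]
nozzle 0.94 [214. 143.] [0.5459 0.3124 0.065 ]
nozzle 0.81 [306. 141.] [0.3389 0.3147 0.065 ]
plunger_top 0.83 [308. 136.] [0.3427 0.3004 0.156 ]
plunger_top 0.62 [214. 136.] [0.5358 0.3019 0.156 ]
regulator 0.94 [141. 269.] [0.7288 0.0239 0.    ]
jar 0.62 [141. 314.] [ 0.7268 -0.0861  0.    ]
side [ 0.3007 -0.6683  0.7397] ['img', 'range_z', 'K', 'camera_from_world']
vial_mouth 0.72 [288. 347.] [ 0.6132 -0.2285  0.055 ]
vial_grip 0.56 [342. 372.] [ 0.5947 -0.3515  0.06  ]
vial_carrier 0.74 [329. 354.] [ 0.6048 -0.286  -0.    ]
bottle_carrier 0.87 [355. 269.] 
[... 524 characters left out ...]
lunger_top 0.54 [134. 151.] [0.344  0.3121 0.156 ]
regulator 0.9 [213. 335.] [0.7246 0.0235 0.    ]
regulator 0.36 [166. 229.] [0.5343 0.3157 0.    ]
jar 0.86 [247. 362.] [ 0.7284 -0.1021  0.    ]
{'clock': 1.2, 'joints': array([ 1.0137,  0.1808,  1.607 , -0.    ,  1.3538, -0.2063]), 'joint_vel': array([ 0.0002, -0.0003, -0.0005,  0.0001,  0.0008,  0.0023]), 'effort': array([ -0.0003, -44.4856, -35.1679,  -0.0004,   0.0009,   0.    ]), 'tool_pos': array([0.1976, 0.54  , 0.3039]), 'tcp_rot': array([ 0.    ,  0.1745,  0.9847, -0.    ]), 'wrist_force': array([-0.2363,  0.4996,  0.1052]), 'ft_torque': array([ 0.0319, -0.0003,  0.0359]), 'gripper_force': 0.0, 'gripper_width': 0.08583766988088269}
```

View pics/top0.png

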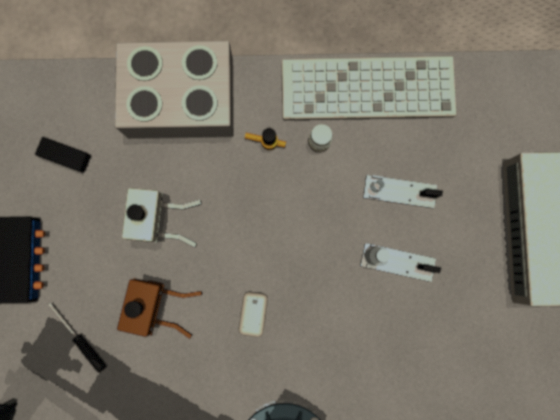

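View pics/side0.png

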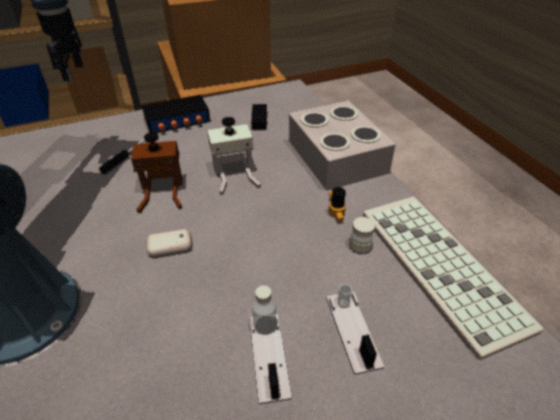

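The top view shows the vial carrier at about (191,401) with its nose to the left (+y) and its grip at about (194,432). The bottle carrier is at (261,398), the white stand at (215,142), the brown stand at (307,140), the regulator at (140,269) and the jar at (138,320). Next I refine these with depth and colour.

```bash
cat >> h.py <<'E'
def cloud(f):
    K=f["K"];T=np.linalg.inv(f["camera_from_world"]);h,w=f["range_z"].shape
    v,u=np.mgrid[:h,:w];z=f["range_z"]
    x=(u-K[0,2])/K[0,0]*z;y=(v-K[1,2])/K[1,1]*z
    P=np.stack([x,-y,-z],-1)@T[:3,:3].T+T[:3,3];P[z==0]=np.nan;return P
def rect(P,m):
    c,s,a=cv2.minAreaRect((P[m][:,:2]*1000).astype(np.float32));return np.round(c,1),np.round(s,1),round(a,2),int(m.sum())
def box(P,x0,x1,y0,y1,z0,z1):
    return (P[...,0]>x0)&(P[...,0]<x1)&(P[...,1]>y0)&(P[...,1]<y1)&(P[...,2]>z0)&(P[...,2]<z1)
E
python3 - <<'E'
from h import *
for c in("top","side"):
    f=r.grab_frame(c);P=cloud(f);print(c,"K",f["K"].round(1).tolist())
    for n,b in dict(bench=(.45,.52,-.1,.1,-.05,.05),plate=(.53,.66,-.4,-.17,.004,.014),grip=(.53,.66,-.42,-.3,.045,.08),
      head=(.47,.62,.22,.4,.108,.125),plung=(.47,.62,.2,.4,.145,.17),rails=(.46,.62,.15,.36,.009,.02),vial=(.55,.66,-.28,-.18,.03,.07),
      bplate=(.37,.49,-.4,-.17,.004,.014)).items():
        m=box(P,*b)
        if m.sum()>3: print(n,rect(P,m),"med",np.nanmedian(P[m],0).round(4))
    im=cv2.resize(f["img"][165:245,100:230] if c=="top" else f["img"][100:210,190:290],None,fx=6 if c=="top" else 5,fy=6 if c=="top" else 5,interpolation=cv2.INTER_CUBIC);cv2.imwrite(f"pics/{c}_stand.png",im)
E
```

```text
top K [[486.4, 0.0, 273.4], [0.0, 486.4, 218.3], [0.0, 0.0, 1.0]]
bench (array([485.,   0.]), array([ 69.9, 199.9]), 0.01, 2428) med [0.4846 0.     0.0007]
plate (array([ 595. , -284.3]), array([226.2, 128.7]), 89.59, 1463) med [ 0.596  -0.2879  0.0082]
grip (array([ 586.9, -350.5]), array([39.9, 14.2]), 80.97, 131) med [ 0.5864 -0.3498  0.0597]
head (array([540.3, 306.1]), array([ 68.7, 112. ]), 83.34, 1373) med [0.5337 0.3005 0.1166]
plung (array([540.7, 306.4]), array([34.9, 33.8]), 86.98, 241) med [0.5403 0.305  0.1569]
rails (array([533.5, 241.9]), array([ 90.3, 110.4]), 83.26, 338) med [0.5648 0.2392 0.0146]
vial (array([ 606.8, -227.5]), array([24.7, 24.7]), 28.55, 88) med [ 0.6067 -0.2273  0.0474]
bplate (array([ 430.2, -285.6]), array([228.5, 118.7]), 89.99, 1301) med [ 0.4253 -0.2889  0.008 ]
side K [[432.7, 0.0, 278.7], [0.0, 432.7, 203.2], [0.0, 0.0, 1.0]]
bench (array([485.,   0.]), array([ 69.9, 199.9]), 0.0, 1913) med [ 4.847e-01 -1.010e-02 -3.000e-04]
plate (array([ 596.4, -288.2]), array([172.1,  64.6]), 82.0, 1694) med [ 0.5931 -0.2918  0.0076]
grip (array([ 588.4, -352.9]), array([40.4, 15. ]), 81.94, 242) med [ 0.5859 -0.3551  0.0587]
head (array([541.4, 305.9]), array([ 74.2, 111. ]), 83.14, 612) med [0.5363 0.2932 0.1156]
plung (array([541.6, 303.6]), array([36.4, 34.2]), 32.61, 111) med [0.5398 0.2979 0.1553]
rails (array([537.8, 274.5]), array([163. , 111.7]), 83.93, 381) med [0.5474 0.285  0.0136]
vial (array([ 608.9, -229.7]), array([26.4, 24.8]), 74.57, 203) med [ 0.609  -0.2314  0.0451]
bplate (array([ 447.8, -281.8]), array([169.9,  92.5]), 76.48, 1886) med [ 0.4271 -0.2905  0.0076]
```

View pics/top_stand.png

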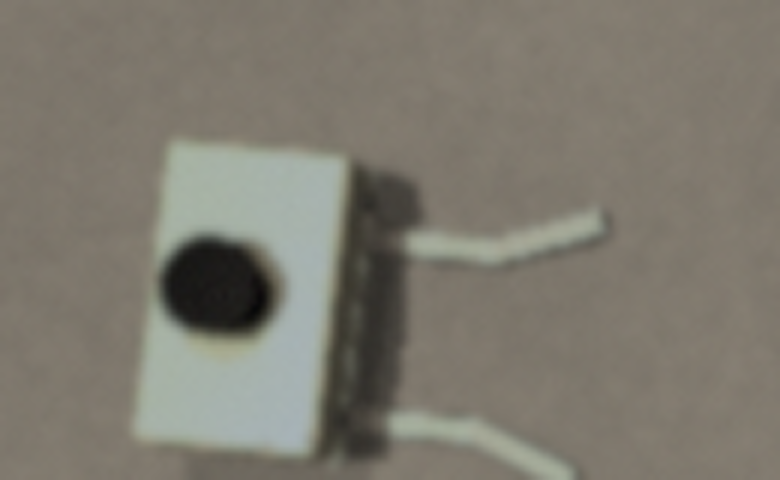

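The depth fits agree. The stand origin is at about (540.6, 306.2) mm with its axis at about 83.4°. The vial carrier's grip is at about (587.6, −351.7) with yaw about 81.3°. The crop confirms the white stand's open front faces −y.

```bash
cat >> h.py <<'E'
from scipy.spatial.transform import Rotation as R
def go(x,y,z,yaw):
    """tool y axis at yaw (deg), tool down: shift (cm) and turn (deg) in the present tool frame"""
    s=r.state();A=R.from_quat(s["tcp_rot"],scalar_first=True)
    a=np.radians(yaw);ty=np.array([np.cos(a),np.sin(a),0]);tz=np.array([0,0,-1.]);B=R.from_matrix(np.stack([np.cross(ty,tz),ty,tz],1))
    print("dp",(A.inv().apply(np.array([x,y,z])-s["tool_pos"])*100).round(2),"turn",(A.inv()*B).as_rotvec(degrees=True).round(1))
E
python3 -c "
from h import *
go(.5876,-.3517,.2,-8.7);go(.45,-.05,.3,-8.7)"
```

```text
dp [-67.27 -70.34  10.39] turn [-0.  -0.  78.6]
dp [-43.98 -46.73   0.39] turn [-0.  -0.  78.6]
```

Request:
carry_out(moves=[{"dp": [-44,-46.7,0.4],"turn": [0,0,78.6],"claw": -1},{"dp": [-44,-46.7,0.4],"turn": [0,0,78.6],"claw": -1},{"dp": [-44,-46.7,0.4],"turn": [0,0,78.6],"claw": -1},{"dp": [-44,-46.7,0.4],"turn": [0,0,78.6],"claw": -1},{"dp": [-44,-46.7,0.4],"turn": [0,0,78.6],"claw": -1},{"dp": [-44,-46.7,0.4],"turn": [0,0,78.6],"claw": -1},{"dp": [-44,-46.7,0.4],"turn": [0,0,78.6],"claw": -1},{"dp": [-44,-46.7,0.4],"turn": [0,0,78.6],"claw": -1},{"dp": [-44,-46.7,0.4],"turn": [0,0,78.6],"claw": -1},{"dp": [-67.3,-70.3,10.4],"turn": [0,0,78.6],"claw": -1},{"dp": [-67.3,-70.3,10.4],"turn": [0,0,78.6],"claw": -1},{"dp": [-67.3,-70.3,10.4],"turn": [0,0,78.6],"claw": -1}])

```text
clock: 2.8
tool_pos: [0.4947, -0.1452, 0.2557]
tcp_rot: [0.0, 0.759, 0.651, 0.0]
wrist_force: [1.0, -0.1, 1.2]
gripper_width: 0.0859
gripper_force: 0.0
```

```bash
python3 -c "
from h import *
go(.5876,-.3517,.2,-8.7);go(.5876,-.3517,.099,-8.7)"
```

```text
dp [-19.    12.31   5.58] turn [ 0.1  0.  -0. ]
dp [-18.99  12.3   15.68] turn [ 0.1  0.  -0. ]
```

Request:
carry_out(moves=[{"dp": [-19,12.3,5.6],"turn": [0,0,0],"claw": -1},{"dp": [-19,12.3,5.6],"turn": [0,0,0],"claw": -1},{"dp": [-19,12.3,5.6],"turn": [0,0,0],"claw": -1},{"dp": [-19,12.3,5.6],"turn": [0,0,0],"claw": -1},{"dp": [-19,12.3,5.6],"turn": [0,0,0],"claw": -1},{"dp": [-19,12.3,5.6],"turn": [0,0,0],"claw": -1}])

```text
clock: 3.55
tool_pos: [0.5865, -0.3489, 0.1994]
tcp_rot: [-0.001, 0.759, 0.651, 0.0]
wrist_force: [-0.0, -0.1, -0.3]
gripper_width: 0.085
gripper_force: 0.0
```

```bash
python3 -c "
from h import *
go(.5876,-.3517,.099,-8.7)"
```

```text
dp [-0.27  0.16 10.04] turn [-0.1 -0.1 -0. ]
```

Request:
carry_out(moves=[{"dp": [-0.2,0.1,5],"claw": -1,"turn": [0,0,0]},{"dp": [-0.2,0.1,10],"turn": [0,0,0],"claw": -1},{"dp": [-0.2,0.1,10],"turn": [0,0,0],"claw": -1},{"dp": [-0.2,0.1,10],"turn": [0,0,0],"claw": -1},{"dp": [-0.2,0.1,10],"turn": [0,0,0],"claw": 1},{"dp": [-0.2,0.1,10],"turn": [0,0,0],"claw": 1},{"dp": [-0.2,0.1,10],"turn": [0,0,0],"claw": 1},{"dp": [-0.2,0.1,10],"turn": [0,0,0],"claw": 1},{"dp": [-0.2,0.1,10],"turn": [0,0,0],"claw": 1},{"dp": [-0.2,0.1,10],"turn": [0,0,0],"claw": 1},{"dp": [-0.2,0.1,10],"turn": [0,0,0],"claw": 1},{"dp": [-0.2,0.1,10],"turn": [0,0,0],"claw": 1}], grip_force=40)

```text
clock: 5.05
tool_pos: [0.5877, -0.3518, 0.1003]
tcp_rot: [0.0, 0.759, 0.651, 0.0]
wrist_force: [0.3, 0.7, 5.1]
gripper_width: 0.0136
gripper_force: 40.1
```

Run:
```python
from h import *
a=np.radians(83.4);u=np.array([np.cos(a),np.sin(a)]);o=np.array([.5406,.3062])
z=r.state()["tool_pos"][2]
for c in("top","side"):
    f=r.grab_frame(c);P=cloud(f)
    for n,b in dict(plate=(.53,.66,-.4,-.17,.004,.014),vial=(.55,.66,-.28,-.18,.03,.07)).items():
        m=box(P,*b); print(c,n,rect(P,m))
for sx in(-260,-200,-124): p=o+u*sx/1000;print(p);go(*p,z,-6.6)
```

```text
top plate (array([ 595.2, -269.1]), array([127.9, 196.6]), 0.64, 1233)
top vial (array([ 605.1, -226.9]), array([24.3, 25.6]), 78.63, 79)
side plate (array([ 596.9, -288.5]), array([171.1,  56.2]), 81.64, 895)
side vial (array([ 606.7, -229.7]), array([25.8, 24.7]), 28.72, 205)
[0.51071634 0.04792308]
dp [ 3.834e+01 -1.366e+01 -2.000e-02] turn [ 0.   0.  -2.1]
[0.51761257 0.10752545]
dp [ 4.434e+01 -1.388e+01 -2.000e-02] turn [ 0.   0.  -2.1]
[0.52634779 0.18302178]
dp [ 5.193e+01 -1.416e+01 -3.000e-02] turn [ 0.   0.  -2.1]
```

Gripped (13.6 mm, 40 N) and the carrier has not moved. Sliding it to just before the guides.

Request:
carry_out(moves=[{"dp": [2,-0.7,0],"turn": [0,0,-0.1],"claw": 1},{"dp": [6,-2.2,0],"turn": [0,0,-0.3],"claw": 1},{"dp": [10,-3.7,0],"turn": [0,0,-0.6],"claw": 1},{"dp": [14,-5.2,0],"turn": [0,0,-0.8],"claw": 1},{"dp": [18,-6.7,0],"turn": [0,0,-1.0],"claw": 1},{"dp": [22,-8.2,0],"turn": [0,0,-1.3],"claw": 1},{"dp": [26,-9.7,0],"turn": [0,0,-1.5],"claw": 1},{"dp": [30,-11.2,0],"turn": [0,0,-1.8],"claw": 1},{"dp": [33.5,-12.5,0],"turn": [0,0,-2.0],"claw": 1},{"dp": [36.4,-13.6,0],"turn": [0,0,-2.1],"claw": 1},{"dp": [37.3,-13.6,0],"turn": [0,0,-2.1],"claw": 1},{"dp": [37.3,-13.6,0],"turn": [0,0,-2.1],"claw": 1}])

```text
clock: 6.65
tool_pos: [0.5095, 0.039, 0.1002]
tcp_rot: [-0.0, 0.746, 0.666, 0.0]
wrist_force: [-1.1, 5.5, 7.6]
gripper_width: 0.0133
gripper_force: 40.6
```

Run:
```python
from h import *
a=np.radians(83.4);u=np.array([np.cos(a),np.sin(a)]);n=np.array([-u[1],u[0]]);o=np.array([.5406,.3062])
s=r.state();z=s["tool_pos"][2];print(s["wrist_force"])
d=s["tool_pos"][:2]-o;print("tool in stand",d@u,d@n)
for c in("top","side"):
    f=r.grab_frame(c);P=cloud(f);cv2.imwrite(f"pics/{c}_pre.png",cv2.resize(f["img"][150:290,100:310] if c=="top" else f["img"][90:290,150:420],None,fx=2.9,fy=2.9))
    Q=P.copy();D=P[...,:2]-o;Q[...,0]=D@u;Q[...,1]=D@n
    for k,b in dict(plate=(-.36,-.12,-.04,.04,.004,.011),vial=(-.2,-.12,-.03,.03,.03,.07),railL=(-.075,-.04,.02,.05,.009,.02),railR=(-.075,-.04,-.05,-.02,.009,.02)).items():
        m=box(Q,*b); print(c,k,rect(Q,m) if m.any() else 0)
for sx in(-200,-140,-124,-121): p=o+u*sx/1000;go(*p,z,-6.6)
```

```text
[-1.07069089  5.50312048  7.6424169 ]
tool in stand -0.26903687887282307 0.00015952391302826233
top plate (array([-2.401e+02,  1.000e-01]), array([239.6,  78.5]), 0.02, 222)
top vial (array([-144. ,    1.9]), array([24.3, 24.7]), 54.49, 55)
top railL (array([-57.6,  36.2]), array([10.1, 34.4]), 87.48, 65)
top railR (array([-58.4, -36.2]), array([33.4, 10.3]), 3.59, 62)
side plate (array([-2.222e+02, -1.000e-01]), array([ 55.9, 152.9]), 89.56, 340)
side vial 0
side railL (array([-56.5,  34.5]), array([ 9.5, 32.5]), 88.26, 28)
side railR 0
dp [6.93 0.   0.01] turn [-0.  -0.1  0. ]
dp [1.293e+01 1.000e-02 2.000e-02] turn [-0.  -0.1  0. ]
dp [1.453e+01 1.000e-02 2.000e-02] turn [-0.  -0.1  0. ]
dp [1.483e+01 1.000e-02 2.000e-02] turn [-0.  -0.1  0. ]
```

View pics/side_pre.png

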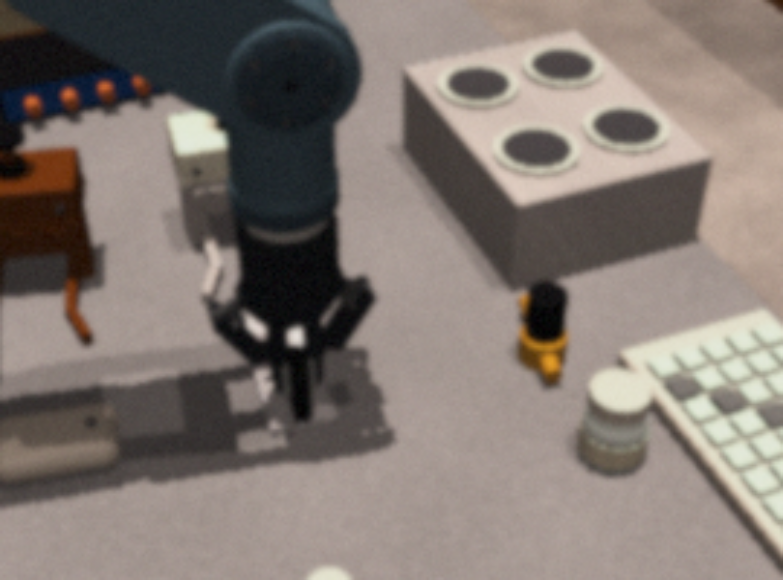

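The side crop shows the gripper at about (300,370) holding the grip upright, with the carrier heading for the white stand. By depth it is centred on the rails within 2 mm. Sliding in.

Request:
carry_out(moves=[{"dp": [1,0,0],"turn": [0,0,0],"claw": 1},{"dp": [2.5,0,0],"turn": [0,0,0],"claw": 1},{"dp": [4,0,0],"turn": [0,0,0],"claw": 1},{"dp": [5.5,0,0],"turn": [0,0,0],"claw": 1},{"dp": [7,0,0],"turn": [0,0,0],"claw": 1},{"dp": [8.5,0,0],"turn": [0,0,0],"claw": 1},{"dp": [10,0,0],"turn": [0,0,0],"claw": 1},{"dp": [11.5,0,0],"turn": [0,0,0],"claw": 1},{"dp": [12.5,0,0],"turn": [0,0,0],"claw": 1},{"dp": [13.4,0,0],"turn": [0,0,0],"claw": 1},{"dp": [14.1,0,0],"turn": [0,0,0],"claw": 1},{"dp": [14.1,0,0],"turn": [0,0,0],"claw": 1}])

```text
clock: 8.25
tool_pos: [0.5263, 0.1778, 0.1002]
tcp_rot: [0.0, 0.747, 0.665, 0.0]
wrist_force: [-0.3, -0.6, 5.1]
gripper_width: 0.0135
gripper_force: 40.3
```

Request:
carry_out(moves=[{"dp": [0.2,0,0],"turn": [0,0,0],"claw": 1},{"dp": [0.4,0,0],"turn": [0,0,0],"claw": 1},{"dp": [0.4,0,0],"turn": [0,0,0],"claw": 1}])

```text
clock: 8.62
tool_pos: [0.5267, 0.181, 0.1002]
tcp_rot: [0.001, 0.747, 0.665, -0.0]
wrist_force: [-0.4, -3.3, 5.7]
gripper_width: 0.0133
gripper_force: 40.4
```

Request:
carry_out(moves=[{"dp": [0.2,0,0],"turn": [0,0,0],"claw": 1},{"dp": [0.3,0,0],"turn": [0,0,0],"claw": 1},{"dp": [0.3,0,0],"turn": [0,0,0],"claw": 1}])

```text
clock: 9.0
tool_pos: [0.527, 0.1834, 0.1002]
tcp_rot: [0.001, 0.747, 0.665, -0.0]
wrist_force: [-0.2, -6.8, 7.3]
gripper_width: 0.0136
gripper_force: 40.5
```

Request:
carry_out(moves=[{"dp": [0.2,0,0],"turn": [0,0,0],"claw": 1},{"dp": [0.2,0,0],"turn": [0,0,0],"claw": 1},{"dp": [0.2,0,0],"turn": [0,0,0],"claw": 1}])

```text
clock: 9.38
tool_pos: [0.5273, 0.1837, 0.1002]
tcp_rot: [0.002, 0.747, 0.665, -0.002]
wrist_force: [-1.4, -15.3, 9.1]
gripper_width: 0.0134
gripper_force: 40.8
```

Contact: the tool stalled at y=0.1837 against an expected 0.183, with 15 N. Releasing and lifting.

Request:
carry_out(moves=[{"dp": [0,0,0],"turn": [0,0,0],"claw": -1},{"dp": [0,0,0],"turn": [0,0,0],"claw": -1},{"dp": [0,0,0],"turn": [0,0,0],"claw": -1},{"dp": [0,0,0],"turn": [0,0,0],"claw": -1},{"dp": [0,0,0],"turn": [0,0,0],"claw": -1},{"dp": [0,0,-3],"turn": [0,0,0],"claw": -1},{"dp": [0,0,-8],"turn": [0,0,0],"claw": -1},{"dp": [0,0,-13],"turn": [0,0,0],"claw": -1},{"dp": [0,0,-17],"turn": [0,0,0],"claw": -1},{"dp": [-15,0,-17],"turn": [0,0,0],"claw": 1},{"dp": [-15,0,-17],"turn": [0,0,0],"claw": 1},{"dp": [-15,0,-17],"turn": [0,0,0],"claw": 1}])

```text
clock: 10.88
tool_pos: [0.5091, 0.0352, 0.2701]
tcp_rot: [0.0, 0.747, 0.664, -0.0]
wrist_force: [0.3, 0.0, -0.0]
gripper_width: 0.0322
gripper_force: 0.0
```

Run:
```python
from h import *
a=np.radians(83.4);u=np.array([np.cos(a),np.sin(a)]);n=np.array([-u[1],u[0]]);o=np.array([.5406,.3062])
ims=[]
for c in("top","side"):
    f=r.grab_frame(c);P=cloud(f);ims.append(cv2.resize(f["img"][155:275,90:250] if c=="top" else f["img"][90:240,160:360],(400,300)))
    Q=P.copy();D=P[...,:2]-o;Q[...,0]=D@u;Q[...,1]=D@n
    for k,b in dict(grip=(-.17,-.09,-.03,.03,.045,.07),plate=(-.2,-.03,-.032,.032,.004,.011),head=(-.06,.06,-.08,.08,.108,.125),plung=(-.04,.04,-.04,.04,.14,.17)).items():
        m=box(Q,*b); print(c,k,rect(Q,m) if m.any() else 0)
cv2.imwrite("pics/home.png",np.hstack(ims))
p=o;go(*o,.25,-6.6);print(r.state()["tool_pos"])
```

```text
top grip (array([-115. ,    0.8]), array([21.3, 13.9]), 3.9, 63)
top plate (array([-114.4,    0.2]), array([ 62.4, 168.9]), 89.57, 681)
top head (array([0. , 0.3]), array([112.2,  69.7]), 89.52, 1366)
top plung (array([ 0.4, -0. ]), array([35.4, 33.8]), 4.72, 240)
side grip (array([-125.5,   -0.8]), array([42.5, 13.7]), 0.03, 81)
side plate (array([-88.6,   0.4]), array([ 58.4, 116.5]), 88.86, 410)
side head (array([-4.4, 23.2]), array([69.8, 62.8]), 0.7, 160)
side plung (array([ 1.8, 11.7]), array([ 9.3, 26. ]), 70.61, 21)
dp [27.25 -0.1   1.98] turn [ 0.   0.  -0.2]
[0.50934977 0.03546349 0.26997358]
```

View pics/home.png

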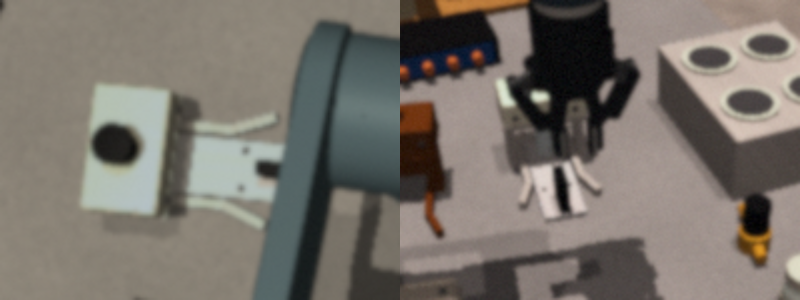

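The picture shows the carrier between the rails (left half about (240,170)) with its grip at about (268,168). The grip's front edge is at −104.4 mm, where home is −104, so it is home. Now the plunger.

Request:
carry_out(moves=[{"dp": [5,0,0],"turn": [0,0,0],"claw": 1},{"dp": [11,0,0],"turn": [0,0,0],"claw": 1},{"dp": [17,0,0],"turn": [0,0,0],"claw": 1},{"dp": [23,-0.1,0],"turn": [0,0,0],"claw": 1},{"dp": [27.2,-0.1,0],"turn": [0,0,0],"claw": 1},{"dp": [27.2,-0.1,2],"turn": [0,0,0],"claw": 1},{"dp": [27.2,-0.1,3],"turn": [0,0,0],"claw": 1},{"dp": [27.2,-0.1,3],"turn": [0,0,0],"claw": 1},{"dp": [27.2,-0.1,3],"turn": [0,0,0],"claw": 1}])

```text
clock: 12.1
tool_pos: [0.5401, 0.3071, 0.2402]
tcp_rot: [0.0, 0.747, 0.665, 0.0]
wrist_force: [0.4, -0.8, 0.1]
gripper_width: -0.0002
gripper_force: 0.0
```

```bash
python3 -c "
from h import *
go(.5406,.3062,.229,-6.6);go(.5406,.3062,.215,-6.6)"
```

```text
dp [-0.09  0.06  1.12] turn [ 0.  -0.  -0.1]
dp [-0.09  0.06  2.52] turn [ 0.  -0.  -0.1]
```

Request:
carry_out(moves=[{"dp": [-0.1,0.1,0.8],"turn": [0,0,0],"claw": 1},{"dp": [-0.1,0.1,1.3],"turn": [0,0,0],"claw": 1},{"dp": [-0.1,0.1,1.8],"turn": [0,0,0],"claw": 1},{"dp": [-0.1,0.1,2.2],"turn": [0,0,0],"claw": 1},{"dp": [-0.1,0.1,2.4],"turn": [0,0,0],"claw": 1},{"dp": [-0.1,0.1,2.5],"turn": [0,0,0],"claw": 1},{"dp": [-0.1,0.1,2.5],"turn": [0,0,0],"claw": 1}])

```text
clock: 12.98
tool_pos: [0.5411, 0.3065, 0.2154]
tcp_rot: [0.001, 0.747, 0.665, 0.0]
wrist_force: [-0.4, -3.9, 5.9]
gripper_width: -0.0001
gripper_force: 3.2
```

Request:
carry_out(moves=[{"dp": [0,0,0.1],"turn": [0,0,0],"claw": 1},{"dp": [0,0,0.2],"turn": [0,0,0],"claw": 1},{"dp": [0,0,0.2],"turn": [0,0,0],"claw": 1}])

```text
clock: 13.35
tool_pos: [0.5411, 0.3065, 0.2146]
tcp_rot: [0.001, 0.747, 0.665, 0.0]
wrist_force: [-3.0, -5.6, 13.1]
gripper_width: -0.0
gripper_force: 6.3
```

Request:
carry_out(moves=[{"dp": [0,0,0.1],"turn": [0,0,0],"claw": 1},{"dp": [0,0,0.2],"turn": [0,0,0],"claw": 1},{"dp": [0,0,0.2],"turn": [0,0,0],"claw": 1},{"dp": [0,0,0.2],"turn": [0,0,0],"claw": 1}])

```text
clock: 13.85
tool_pos: [0.5412, 0.3066, 0.2144]
tcp_rot: [0.001, 0.747, 0.665, 0.0]
wrist_force: [-8.3, -7.2, 22.8]
gripper_width: -0.0006
gripper_force: 11.4
```

The force rose to 23 N while the tool moved only 0.2 mm, so the plunger is on its stop. Retreating up and clear.

Request:
carry_out(moves=[{"dp": [0,0,-1],"turn": [0,0,0],"claw": 1},{"dp": [0,0,-3],"turn": [0,0,0],"claw": 1},{"dp": [0,0,-7],"turn": [0,0,0],"claw": 1},{"dp": [0,0,-12],"turn": [0,0,0],"claw": 1},{"dp": [-6,5,-12],"turn": [0,0,0],"claw": 1},{"dp": [-12,10,-12],"turn": [0,0,0],"claw": 1},{"dp": [-18,-10,-12],"turn": [0,0,0],"claw": 1},{"dp": [-24,-15,-12],"turn": [0,0,0],"claw": 1},{"dp": [-30,-18,-12],"turn": [0,0,0],"claw": 1},{"dp": [-30,-18,-12],"turn": [0,0,0],"claw": 1},{"dp": [-30,-18,-12],"turn": [0,0,0],"claw": 1},{"dp": [-30,-18,-12],"turn": [0,0,0],"claw": 1}])

```text
clock: 15.35
tool_pos: [0.3253, 0.029, 0.3308]
tcp_rot: [0.0, 0.747, 0.665, 0.0]
wrist_force: [0.7, -0.4, 1.0]
gripper_width: 0.0002
gripper_force: 0.0
```

Run:
```python
from h import *
a=np.radians(83.4);u=np.array([np.cos(a),np.sin(a)]);n=np.array([-u[1],u[0]]);o=np.array([.5406,.3062])
print(r.state()["tool_pos"],r.state()["wrist_force"]);ims=[]
for c in("top","side"):
    f=r.grab_frame(c);P=cloud(f);ims.append(cv2.resize(f["img"],(400,300)))
    Q=P.copy();D=P[...,:2]-o;Q[...,0]=D@u;Q[...,1]=D@n
    for k,b in dict(grip=(-.17,-.09,-.03,.03,.045,.07),plung=(-.04,.04,-.04,.04,.13,.17)).items():
        m=box(Q,*b); print(c,k,rect(Q,m),np.median(Q[m],0)[2] if m.any() else 0)
cv2.imwrite("pics/end.png",np.hstack(ims))
```

```text
[0.32526849 0.02904129 0.33082481] [ 0.7136771  -0.36972958  1.04333482]
top grip (array([-123.5,    0.7]), array([39.9, 14.1]), 0.19, 119) 0.06011311823386545
top plung (array([-0.5,  0.6]), array([35.2, 34.2]), 72.01, 241) 0.15653244176028602
side grip (array([-124.8,   -0.8]), array([44.7, 13.7]), 0.22, 81) 0.05855334348991681
side plung (array([-1.4, -0.6]), array([36.8, 33.6]), 23.25, 124) 0.1548771153784096
```

View pics/end.png

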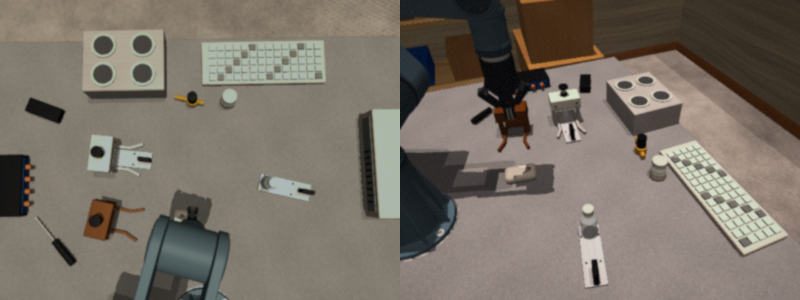

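The picture shows the carrier home in the white stand (left half about (135,157)), the plunger up, and the bottle carrier, regulator and jar where they were. The grip is at −123.5 mm against −124 for home, and the plunger top is at 156 mm.

```bash
python3 -c "
from station import r
print(r.close_job())"
```

```text
the job is handed in; nothing more can be done
None
```

The vial carrier is home against the back stop and released. The plunger was then pressed to its stop and has sprung back up. The other objects were left in place, and the job is handed in at about 15.5 s.

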